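Clear the threading machine's catch tray and show the last nipple to the thread camera

TASK

Three threaded pipe nipples have rolled down the chute of the threading machine into its catch tray. Lay the two farther from the chute in the grey tote (lower them in, do not drop them), then take the last one off the machine, the one nearest the chute, and finish while holding it up in the air in front of the inspection camera: threaded end towards the lens, pipe level and in line with the lens, centred on it, the end face about 100 mm from the lens glass. Keep holding it still there; do not touch the camera, and leave the hammer, the jar and the tee where they lie.

Things in the scene. Friction and masses are not known exactly. Their poses are not given: they have to be found in the camera images.
- catch_tray: Fixed steel catch tray, 170 (x) x 310 mm (y) inside; origin under its centre, on the bench. Black rubber liner, top 6 mm up. Walls 2 mm thick, 22 mm high, on the -y end and both x sides. At the +y end is the machine's aluminium chute, as wide as the tray: lip 151 mm from the origin, 35 mm up, rising 15 degrees towards +y, with 18 mm side flanges. Turned up to 0.12 rad.
- nipple_first: Weld nipple: straight dark steel pipe, 33.7 mm outside diameter, 100 mm long, 0.2 to 0.3 kg. Origin: on its axis at mid length (centre of mass). x: along the axis to the threaded end (last 20 mm, ribbed, bright cut metal); the other end is plain, bevelled. It lies on the liner about along the tray's x, thread towards tray +x, farthest from the chute, 90 mm from the tray's centre towards tray -y.
- nipple_second: Second weld nipple, same as the first, lying near the middle of the tray.
- nipple_last: Last weld nipple off the machine, same as the others, lying nearest the chute (about 90 mm towards tray +y from the tray's centre). This one is shown to the camera.
- nipple_last_thread (a point): Centre of the threaded end face of the last nipple, on the pipe's axis, 50 mm from the nipple's origin along its x. Axes as the nipple's.
- tote: Grey open plastic tote, fixed on the bench, 300 mm (its x) by 200 mm (its y) and 75 mm high outside, walls and floor 4 mm thick. Origin: centre of its underside, on the bench.
- camera_stand: Stand of the inspection camera, fixed: dark steel base plate 200 x 150 x 16 mm (from 80 mm behind to 120 mm ahead of the origin along x) with a 28 mm round column, 356 mm high, 50 mm behind the origin. Origin: on the bench. Its x is the direction the camera looks (level).
- lens (a point): Centre of the front glass of the inspection camera's lens (34 mm barrel inside a 72 mm ring light), 96 mm ahead of the stand's origin and, depending on where the head is clamped on the column, 170 to 250 mm above the bench. x: viewing direction out of the lens, level; z up.
- hammer: Hammer lying on the bench on the robot's side of the tray, about 290 mm long, handle to its -x; leave it.
- paste_jar: White jar, 60 mm across, 85 mm high, standing on the bench; origin under its centre; leave it.
- tee: Dark cast tee fitting lying on the bench, 76 mm run, 44 mm high; origin under its centre; leave it.
Not all that is in view belongs to the job. What is shaped like the nipple_second but yellow is not meant. What is shaped like the nipple_last but orange is not meant.

How it is judged:
On the way, in this order (a step that is already met when the one before it is completed fails the run):
1. the two nipples farther from the chute lie in the tote, let go (x of nipple_first in the frame of tote between -0.14 and 0.14 m and y of nipple_first in the frame of tote between -0.09 and 0.09 m and z of each of nipple_first, nipple_second in the frame of tote below 0.06 m and contact force between each of nipple_first, nipple_second and the fingers below 0.1 N and linear speed of each of nipple_first, nipple_second below 0.05 m/s and x of nipple_second in the frame of tote between -0.14 and 0.14 m and y of nipple_second in the frame of tote between -0.09 and 0.09 m), for 0.2 s.
2. the last nipple is held up in front of the lens (x of nipple_last_thread in the frame of lens between 0.08 and 0.12 m and y of nipple_last_thread in the frame of lens between -0.012 and 0.012 m and z of nipple_last_thread in the frame of lens between -0.012 and 0.012 m and x of nipple_last in the frame of lens above 0.12 m and angle between the x axis of nipple_last and the x axis of lens, either way round below 0.17 rad and height (world z) of nipple_last above 0.14 m and contact force between nipple_last and the fingers above 1 N and contact force between nipple_last and camera_stand below 0.1 N and contact force between nipple_last and tote below 0.1 N and contact force between nipple_last and catch_tray below 0.1 N and linear speed of nipple_last below 0.03 m/s), for 0.2 s.
At the end, for the whole second after the job is handed in: The other two lie in the tote, let go, at rest, under 60 mm high. The last is held still by the fingers alone, over 140 mm up, thread towards the lens: end face 80 to 120 mm from the glass and within 12 mm of the lens axis sideways and in height, pipe within 0.17 rad of that axis (all of step 1 and all of step 2); the arm keeps its last pose, push and grip.
It fails at once if a nipple is dropped: let go in the air with its axis more than 90 mm above the bench ((contact force between nipple_first and anything else below 0.01 N and height (world z) of nipple_first above 0.09 m) or (contact force between nipple_second and anything else below 0.01 N and height (world z) of nipple_second above 0.09 m) or (contact force between nipple_last and anything else below 0.01 N and height (world z) of nipple_last above 0.09 m)).
It fails at once if the inspection camera or its stand is touched (over 3 N) (contact force between camera_stand and anything else above 3 N).
It fails at once if the hammer, the jar or the tee is moved by more than 25 mm (distance of any of hammer, paste_jar, tee from where it was at the start of the episode above 0.025 m).
It also fails if it takes over 72 s, if anything falls off the work surface, if the arm or the gripper's body presses on something with over 40 N, if the wrist force passes 120 N, or if a joint passes its speed limit or range.

ROBOT

A 6-joint arm with a two-finger parallel gripper is mounted at the origin on the work surface. World frame = base frame: x ahead of the robot, y to its left, z up, the work surface at z = 0. Lengths are in m, angles in rad, forces in N, time in s.
With the tool pointing down it reaches from about 0.225 to 0.875 m from the base axis. Payload 3.4 kg.
Tool frame: the origin (TCP) lies midway between the tips of the shut fingers; the grasp point (between the pads) lies 19 mm behind it (manip.pinch_z is the z of the grasp point in the tool frame, in m); z points along the fingers, x is the direction in which the jaws open and shut, and the axes are right-handed (so a half turn about z gives the same grasp; the last joint's range is limited). The gripper opens to 85 mm and grips with 20 to 120 N. Pads are 22 mm wide; open, the fingers measure 114 mm over their backs; the gripper's body (76 mm by 85 mm) begins 54 mm behind the grasp point. The pads swing forward as they close: fully open they stand 13 mm farther back than shut.
Start: joints at [-1.371, 0.276, 1.505, -0, 1.361, -0.121], TCP at [0.181, -0.546, 0.231] pointing down, gripper open.
Joint ranges: [-2.89, 2.89], [-0.75, 2.08], [0.22, 2.7], [-1.18, 4.32], [0.11, 2.71], [-2.7, 2.7]. Speed limits (rad/s): [2.57, 2.57, 3.14, 3.14, 3.14, 3.14].

INTERFACE

Orientations are given as a unit quaternion [w, x, y, z].
In Python, from rig import manip gives the robot as it stands. The module is installed in compiled form; this text tells all that it offers.
- The arm moves only by the tool drive_tool, never from a script. Its argument "steps" is a list of rows, each a list of 5 numbers: the shift along the tool's x, y, z in mm, then the turn about the tool's z in rad, then the gripper command: -1 is shut, 1 is fully open, values between are in proportion. A call has 1 to 5 rows; each row is the pose to reach, as a shift and turn from the pose measured when the call began, along the tool's axes at that moment; what a row does not reach only later rows make up. A row lasts 1/10 s, in which the tool goes at most 50 mm and 8.59 degrees, less where a joint would pass 70% of its speed; a pose out of reach is approached as far as the arm can. A call with a gripper value outside its range is refused whole. The fingers move at their own pace and stop on an object; "squeeze" is the grip in N (left out, the last holds). Time passes only in rows, so rows that repeat a pose let the fingers close. It gives the time, the measured TCP pose, the force and the opening at its end, in the units of the state.
- manip.get_state(): the state, without advancing time (a new reading comes with each control period).
- manip.get_image(name): name is "scene" or "top"; returns the picture (480x640x3 uint8, blue, green, red); there is no depth.
- manip.get_calibration(name): a dict with "camera_matrix" (3x3 intrinsics, pixels), "distortion" ([k1, k2, p1, p2, k3] as OpenCV has them; the pictures are not rectified), "rvec" (rotation vector, rad) and "tvec" (3), from world to camera coordinates, as OpenCV has them. Camera axes: x right, y down, z forward; pixel columns grow to the right and rows downward; lengths in m; the calibration is good to about 2 mm. A picture is of the moment at which its call begins. get_calibration takes no time and is no camera call.
- manip.sign_off(): hands the job in, once; it reports no verdict.
Trained networks look in the newest picture that a camera, given by its name, has taken for a name from the list of things; names that differ only in an ending like _2 or _b are one class to them, and where a whole thing is asked for, a point or a joint stands for the part that bears it (a point fixed in the world has none). Each returns a list of dicts, best first, with "conf" (0 to 1); they miss things now and then, are a little off and sometimes report something else, mostly with a low value. They report only what shows in the picture. A call takes as long as a camera call. They do not tell look-alikes from the thing itself.
- manip.masks_of(camera, name): "pixels" (480x640 bool, what is visible of it) and "location" ([column, row] in pixels, amid what is visible of it).
The state is a dict: "clock": time; "qpos": joint angles; "qd": joint speeds; "effort": joint torques, N m; "position": TCP position; "ee_rot": TCP orientation; "contact_force": force on the tool from outside, world axes, zero at the start; "moment": the same for the moment, N m; "width": finger opening in m.
Only numpy, scipy, OpenCV 4.12 (cv2) and the standard library are available. Lean on these libraries where they do the work, as an engineer would, in place of code of your own. Each camera call takes 0.05 s, during which the arm holds its last target.

## Working session

There is one attempt and no reset: what is moved stays moved. The work goes in short steps, Python scripts to look and compute and a tool call to move; the robot and the scene stay as the last step left them, time stands still between calls to the robot, and variables do not carry over. Pictures are saved under pics/ and viewed, and the job is handed in when it is done.

Besides the shell and the picture viewer there is one more tool, called after "Request:" by a JSON object that holds its "name" and its "arguments", one argument or row to a line. drive_tool: Moves the arm, as the interface text tells. Its arguments: {"type":"object","properties":{"steps":{"type":"array","items":{"type":"array","items":{"type":"number"}}},"squeeze":{"type":"number"}},"required":["steps"]}

```bash
mkdir -p pics; python3 - <<'E'
from rig import manip
import cv2,numpy as np
print(manip.get_state(), manip.pinch_z)
for n in("scene","top"):
    cv2.imwrite(f"pics/{n}0.png",manip.get_image(n))
    c=manip.get_calibration(n);print(n,c)
    R=cv2.Rodrigues(np.array(c['rvec'],float))[0];print(-R.T@np.array(c['tvec']).ravel())
E
```

```text
{'clock': 0.0, 'qpos': array([-1.37098982e+00,  2.76598614e-01,  1.50614861e+00, -3.39442537e-06,
        1.36068268e+00, -1.20992886e-01]), 'qd': array([ 0.00107139,  0.00032146,  0.00018069, -0.000733  , -0.00129673,
        0.00029057]), 'effort': array([-7.09517026e-04, -4.16766679e+01, -2.45802748e+01, -2.31081349e-04,
        1.11913652e-02,  1.12533607e-05]), 'position': array([ 0.18120365, -0.54514299,  0.23043147]), 'ee_rot': array([-6.22253639e-04,  8.10963884e-01, -5.85095492e-01, -6.75780309e-04]), 'contact_force': array([ 0.36239519, -0.19326305, -0.60798585]), 'moment': array([-0.04569628,  0.03648698, -0.02238486]), 'width': 0.08548011038482922} -0.0187
scene {'camera_matrix': array([[534.12551242,   0.        , 324.94443158],
       [  0.        , 534.12551242, 241.35014473],
       [  0.        ,   0.        ,   1.        ]]), 'distortion': array([0.01779915, 0.        , 0.        , 0.        , 0.        ]), 'rvec': array([ 1.27448465,  2.44615958, -0.80281058]), 'tvec': array([ 0.34071104, -0.24021434,  2.07714152])}
[1.33281661 0.5584241  1.54921471]
top {'camera_matrix': array([[553.17124493,   0.        , 325.52668666],
       [  0.        , 553.17124493, 227.10020835],
       [  0.        ,   0.        ,   1.        ]]), 'distortion': array([0.03759945, 0.        , 0.        , 0.        , 0.        ]), 'rvec': array([ 2.10777588, -2.13141328,  0.19769247]), 'tvec': array([-0.03461999,  0.55422294,  1.51682909])}
[ 0.25692606 -0.04584184  1.5940576 ]
```

View pics/scene0.png

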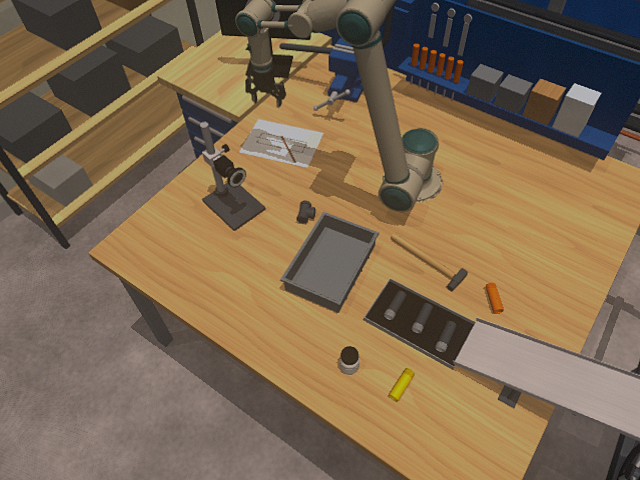

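View pics/top0.png

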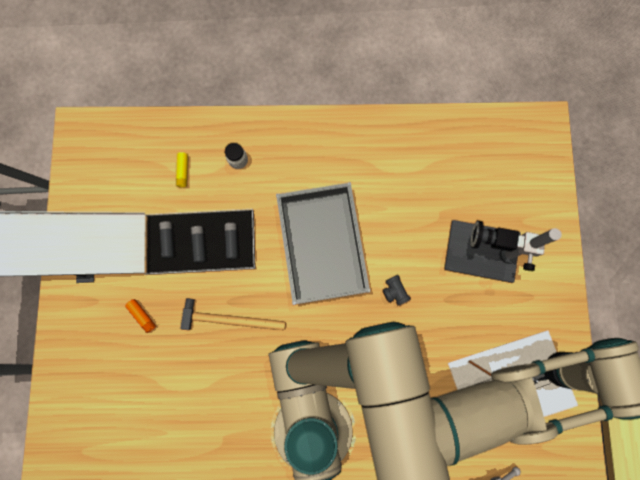

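```bash
cat > h.py <<'E'
from rig import manip
import cv2,numpy as np
def cam(n):
    c=manip.get_calibration(n);R=cv2.Rodrigues(np.array(c['rvec'],float))[0];t=np.array(c['tvec'],float).ravel()
    return c['camera_matrix'],c['distortion'],R,t
def ray(n,px):
    K,d,R,t=cam(n)
    u=cv2.undistortPoints(np.array(px,float).reshape(-1,1,2),K,d).reshape(-1,2)
    return -R.T@t,(np.c_[u,np.ones(len(u))]@R)
def at_z(n,px,z):
    o,r=ray(n,px);return o+r*((z-o[2])/r[:,2])[:,None]
def proj(n,P):
    K,d,R,t=cam(n);return cv2.projectPoints(np.array(P,float).reshape(-1,1,3),R,t,K,d)[0].reshape(-1,2)
def tri(px1,px2):
    o1,r1=ray("scene",px1);o2,r2=ray("top",px2);r1=r1[0];r2=r2[0]
    s=np.linalg.lstsq(np.c_[r1,-r2],o2-o1,rcond=None)[0]
    a=o1+s[0]*r1;b=o2+s[1]*r2;return (a+b)/2,np.linalg.norm(a-b)
E
python3 - <<'E'
from h import *
for n in("scene","top"):
    im=manip.get_image(n)
    for th in("nipple_last","catch_tray","tote","camera_stand","lens"):
        for k,m in enumerate(manip.masks_of(n,th)):
            if m['conf']<.3: continue
            p=m['pixels'].astype(np.uint8);x,y,w,h=cv2.boundingRect(p)
            pts=cv2.findNonZero(p).reshape(-1,2)
            (c,s,a)=cv2.minAreaRect(pts)
            print(n,th,round(m['conf'],2),np.round(m['location']),len(pts),'bb',x,y,w,h,np.round(c,1),np.round(s,1),round(a,1))
            np.save(f"m_{n}_{th}_{k}.npy",m['pixels'])
im=manip.get_image("top")
cv2.imwrite("pics/t1.png",cv2.resize(im[180:310,120:380],None,fx=3,fy=3,interpolation=2))
cv2.imwrite("pics/t2.png",cv2.resize(im[205:295,430:570],None,fx=5,fy=5,interpolation=2))
im=manip.get_image("scene")
cv2.imwrite("pics/s1.png",cv2.resize(im[270:370,360:490],None,fx=6,fy=6,interpolation=2))
cv2.imwrite("pics/s2.png",cv2.resize(im[110:240,180:340],None,fx=4,fy=4,interpolation=2))
E
```

```text
scene nipple_last 0.77 [446. 337.] 342 bb 436 321 21 31 [445.8 335.9] [11.  33.1] 24.0
scene nipple_last 0.54 [497. 298.] 324 bb 486 283 17 31 [493.7 298.2] [30.8 11.4] 74.1
scene catch_tray 0.61 [532. 367.] 15950 bb 364 280 276 200 [526.7 358.9] [319.6 112.9] 33.2
scene tote 0.97 [327. 264.] 5618 bb 281 213 96 99 [328.4 259.6] [67.3 93.7] 28.2
scene camera_stand 0.94 [225. 194.] 2929 bb 200 122 65 109 [217.3 177.1] [108.4  51.9] 56.8
scene lens 0.56 [224. 169.] 715 bb 203 146 43 41 [225.5 164.2] [46.5 24.6] 49.4
top nipple_last 0.8 [169. 239.] 450 bb 159 222 15 36 [166.2 239.5] [35.3 13. ] 86.8
top catch_tray 0.95 [102. 244.] 15579 bb 0 163 255 214 [127.  269.5] [213. 254.] 90.0
top catch_tray 0.56 [219. 323.] 1137 bb 180 299 106 32 [232.5 314.5] [105.  31.] 0.0
top tote 0.68 [319. 244.] 8640 bb 277 183 93 122 [321.8 243.1] [112.6  79.2] 80.7
top camera_stand 0.67 [488. 250.] 4435 bb 445 221 116 61 [502.  252.2] [111.7  56.9] 6.6
top lens 0.74 [504. 242.] 1393 bb 470 222 74 48 [507.2 242.3] [73.  36.2] 22.0
```

View pics/t1.png

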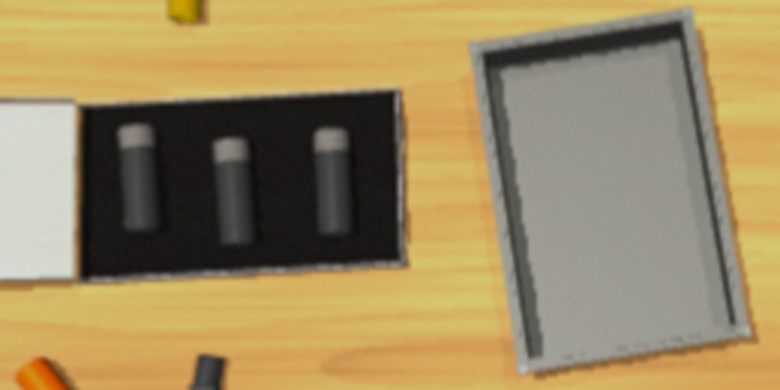

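View pics/t2.png

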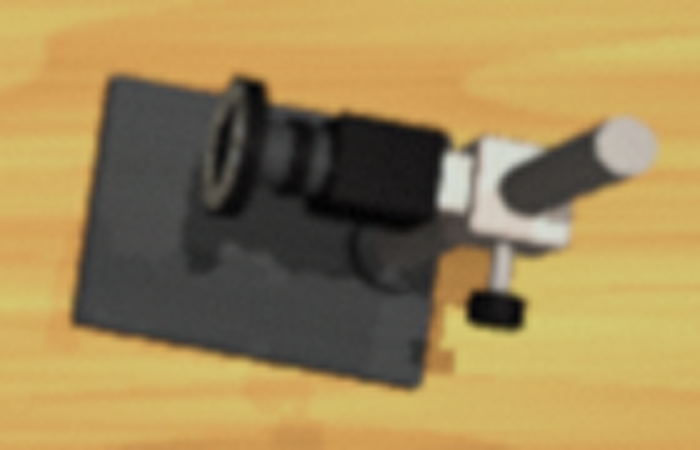

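View pics/s1.png

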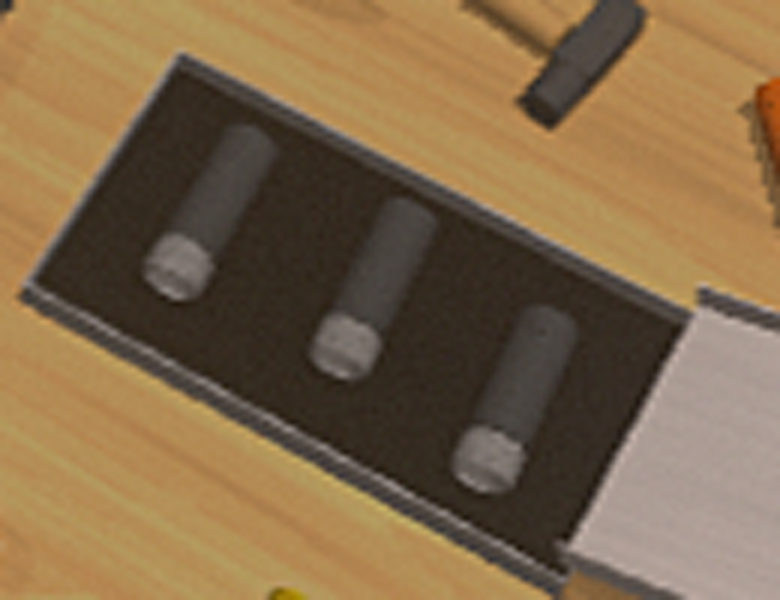

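View pics/s2.png

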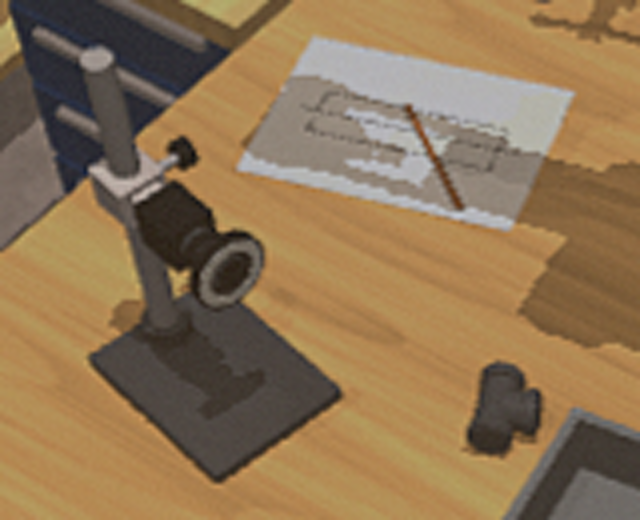

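```bash
cat >> h.py <<'E'
def cyl(x,y,yaw,z=.0229,L=.1,r=.01685):
    a=np.linspace(0,2*np.pi,40);c,s=np.cos(yaw),np.sin(yaw);P=[]
    for e in(-L/2,L/2):
        for t in a: P.append([x+e*c-r*np.cos(t)*s,y+e*s+r*np.cos(t)*c,z+r*np.sin(t)])
    return np.array(P)
def sil(n,P,shape=(480,640),k=8):
    m=np.zeros((shape[0]*1,shape[1]*1),np.uint8)
    h=cv2.convexHull(proj(n,P).astype(np.float32)).reshape(-1,2)
    cv2.fillConvexPoly(m,np.round(h*16).astype(np.int32),255,cv2.LINE_AA,4);return m/255.
E
python3 - <<'E'
from h import *
from scipy.optimize import minimize
ims={n:manip.get_image(n) for n in("scene","top")}
g={n:cv2.GaussianBlur(ims[n].max(2),(3,3),0).astype(float) for n in ims}
guess={'first':(231,240),'second':(198,244),'last':(166.5,239.5)}
for nm,c in guess.items():
    p=at_z("top",[c],.025)[0]
    out={}
    for n in ("top","scene"):
        def soft(I):
            return np.clip((I-32)/15,0,1)
        cc=proj(n,[p[:2].tolist()+[.023]])[0].astype(int)
        sl=(slice(cc[1]-22,cc[1]+23),slice(cc[0]-17,cc[0]+18))
        T=soft(g[n][sl]); 
        if nm=='first': print(n,np.percentile(g[n][sl],[10,30,50,70,80,90]))
        f=lambda v:((sil(n,cyl(p[0]+v[0]/100,p[1]+v[1]/100,v[2]))[sl]-T)**2).sum()
        best=min((minimize(f,[dx,0,y0],method='Nelder-Mead',options=dict(initial_simplex=np.array([[dx,0,y0],[dx+1,0,y0],[dx,1,y0],[dx,0,y0+.15]]))) for y0 in(-.05,.08) for dx in(-.5,.5)),key=lambda r:r.fun)
        v=best.x;print(nm,n,np.round([p[0]+v[0]/100,p[1]+v[1]/100,v[2]],4),round(best.fun,1),T.sum())
t=lambda a:np.array(a,float)/5+[430,205]
s=lambda a:np.array(a,float)/4+[180,110]
print('base top',at_z("top",t([(115,75),(75,325),(418,388)]),.016))
print('base scene',at_z("scene",s([(340,392),(220,480),(90,358)]),.016))
print('col top',at_z("top",t([(627,143)]),.356+0),at_z("scene",s([(97,58)]),.356))
print('ring',tri(s([(228,275)]),t([(225,147)])))
tt=lambda a:np.array(a,float)/3+[120,180]
print('tote rim top',at_z("top",tt([(472,45),(690,10),(750,335),(522,372)]),.075))
print('tray',at_z("top",tt([(400,90),(404,264)]),.022))
E
```

```text
top [24. 25. 26. 28. 50. 68.]
first top [0.5266 0.2347 0.0247] 66.5 386.4
scene [ 51.  52.  53.  68.  76. 126.]
first scene [0.536  0.2494 0.3095] 1170.5 1575.0
second top [0.5179 0.3292 0.104 ] 69.3 392.20000000000005
second scene [0.5159 0.3493 0.8047] 1145.5 1575.0
last top [0.5321 0.4196 0.1121] 76.6 393.4
last scene [0.5295 0.4356 0.7649] 1119.9 1575.0
base top [[ 0.57755876 -0.41093135  0.016     ]
 [ 0.4322478  -0.38026365  0.016     ]
 [ 0.39461796 -0.57157124  0.016     ]]
base scene [[ 0.44609346 -0.3743925   0.016     ]
 [ 0.58735924 -0.39903644  0.016     ]
 [ 0.54752149 -0.59504416  0.016     ]]
col top [[ 0.47442712 -0.55988027  0.356     ]] [[ 0.4800035  -0.55594147  0.356     ]]
ring (array([ 0.50345222, -0.42437772,  0.1960263 ]), np.float64(0.002648057642617313))
tote rim top [[ 0.64356752  0.09444577  0.075     ]
 [ 0.67520997 -0.11167556  0.075     ]
 [ 0.36848411 -0.16045032  0.075     ]
 [ 0.33735086  0.0472168   0.075     ]]
tray [[0.61288519 0.16894831 0.022     ]
 [0.44325982 0.16273221 0.022     ]]
```

```bash
python3 - <<'E'
from h import *
from scipy.optimize import minimize
ims={n:manip.get_image(n) for n in("scene","top")}
g={n:cv2.GaussianBlur(ims[n].max(2),(3,3),0).astype(float) for n in ims}
for nm,p,y0 in(('first',(.5266,.2347),.02),('second',(.5179,.3292),.1),('last',(.5321,.4196),.11)):
    n='scene';cc=proj(n,[[*p,.023]])[0].astype(int)
    sl=(slice(cc[1]-20,cc[1]+21),slice(cc[0]-14,cc[0]+15))
    T=np.clip((g[n][sl]-58)/12,0,1)
    f=lambda v:((sil(n,cyl(p[0]+v[0]/100,p[1]+v[1]/100,v[2]))[sl]-T)**2).sum()
    b=minimize(f,[0,0,y0],method='Nelder-Mead',options=dict(initial_simplex=np.array([[-.3,0,y0],[.5,0,y0],[0,.7,y0],[0,0,y0+.15]])))
    v=b.x;print(nm,np.round([p[0]+v[0]/100,p[1]+v[1]/100,v[2]],4),round(b.fun,1),T.sum())
yaw=1.376;x=np.array([np.cos(yaw),np.sin(yaw),0]);yv=np.array([-x[1],x[0],0])
L=np.array([.5058,-.4147,.0])
o={}
for z,col in((.19,(0,0,255)),(.2,(0,255,0)),(.21,(255,0,0))):
  for n,(r0,r1,c0,c1,k) in dict(scene=(110,240,180,300,5),top=(205,295,430,570,5)).items():
    if n not in o:o[n]=cv2.resize(ims[n][r0:r1,c0:c1],None,fx=k,fy=k,interpolation=2)
    a=np.linspace(0,2*np.pi,60)
    P=[L+[0,0,z]+.036*(np.cos(t)*yv+np.sin(t)*np.array([0,0,1])) for t in a]
    q=((proj(n,P)-[c0,r0]+.5)*k).astype(np.int32)
    cv2.polylines(o[n],[q],True,col,1)
    O=L-.096*x
    b=[O+[0,0,.016]+dx*x+dy*yv for dx,dy in((.12,.075),(.12,-.075),(-.08,-.075),(-.08,.075))]
    cv2.polylines(o[n],[((proj(n,b)-[c0,r0]+.5)*k).astype(np.int32)],True,(0,255,255),1)
for n in o:cv2.imwrite(f"pics/ring_{n}.png",o[n])
E
```

```text
first [0.528  0.2323 0.0856] 176.6 366.08333333333337
second [0.5172 0.3261 0.1471] 162.3 343.9166666666667
last [0.5338 0.42   0.0921] 128.4 326.0
```

View pics/ring_scene.png

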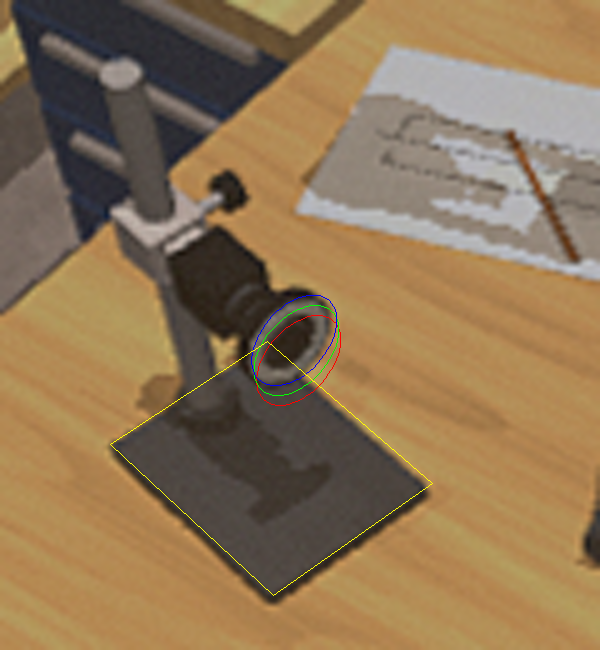

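View pics/ring_top.png

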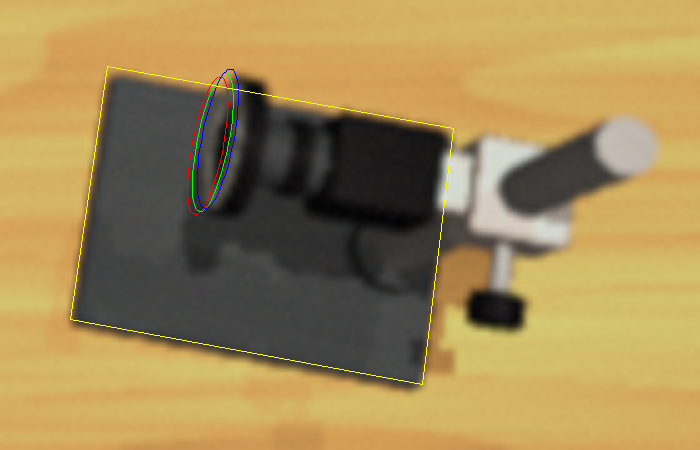

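```bash
python3 - <<'E'
from h import *
a=manip.get_image("scene")[158:200,215:255];b=manip.get_image("top")[212:256,462:502]
f=lambda i:cv2.resize(np.clip(i.astype(float)*1.8,0,255).astype(np.uint8),(400,int(i.shape[0]*10)),interpolation=cv2.INTER_CUBIC)
A=f(a);B=f(b);h=max(len(A),len(B));o=np.zeros((h,800,3),np.uint8);o[:len(A),:400]=A;o[:len(B),400:]=B
cv2.imwrite("pics/rz.png",o)
E
```

```text
(no output)
```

View pics/rz.png

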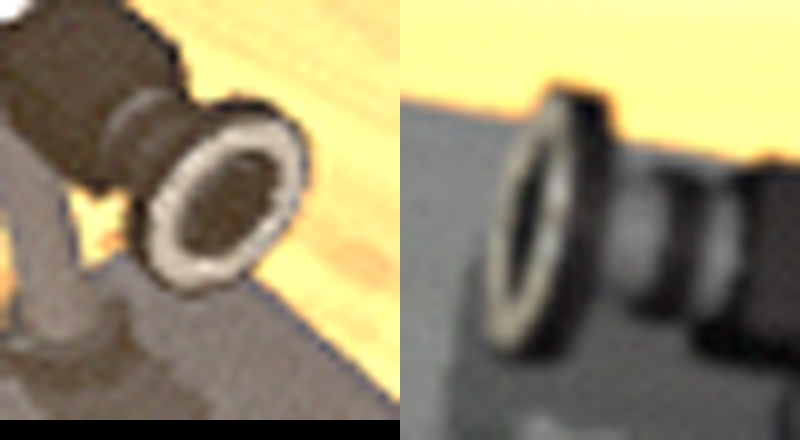

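```bash
python3 - <<'E'
from h import *
yaw=1.376;x=np.array([np.cos(yaw),np.sin(yaw),0]);yv=np.array([-x[1],x[0],0]);L=np.array([.5058,-.4147,.0])
for s,t in(((0,0),(0,0)),((0,.8),(.7,1.1))):
    p,e=tri([np.array([237.3,177.7])-s],[np.array([474.7,233.7])-t]);print(p,e,(p-L)@x,(p-L)@yv)
tt=lambda a:np.array(a,float)/3+[120-.5,180-.5]
print(at_z("top",tt([(472,45),(690,10),(750,335),(522,372)]),.075))
E
```

```text
[ 0.5038352  -0.42151126  0.20348667] 0.0021915413327228514 -0.007062756386756795 0.0006092106249797172
[ 0.50552699 -0.41819498  0.2109083 ] 0.002786240514414301 -0.0034817225771710545 -0.0004086613265473126
[[ 0.64504043  0.09586792  0.075     ]
 [ 0.67669444 -0.11028432  0.075     ]
 [ 0.36985729 -0.15912145  0.075     ]
 [ 0.33871494  0.04857916  0.075     ]]
```

```bash
cat >> h.py <<'E'
def plan(x,y,z,yaw):
    s=manip.get_state();w,a,b,c=s['ee_rot']
    from scipy.spatial.transform import Rotation as Ro
    R=Ro.from_quat([a,b,c,w]).as_matrix();cy=np.arctan2(R[1,0],R[0,0])
    d=R.T@(np.array([x,y,z])-s['position'])*1000
    dt=-(yaw-cy+np.pi)%(2*np.pi);dt=(-(yaw-cy)+np.pi)%(2*np.pi)-np.pi
    print('t',round(s['clock'],2),'pos',np.round(s['position'],4),'yaw',round(cy,3),'w',round(s['width'],4),'q',np.round(s['qpos'],2),'f',np.round(s['contact_force'],1))
    print('shift mm',np.round(d,1),'turn',round(dt,3),'toolz',np.round(R[:,2],3))
E
python3 -c "
from h import *
plan(.527,.2335,.2,1.62)"
```

```text
t 1.1 pos [ 0.1813 -0.5457  0.2313] yaw -1.25 w 0.0851 q [-1.37  0.28  1.5   0.    1.36 -0.12] f [ 0.4 -0.4  0. ]
shift mm [-630.4 -573.8   31.3] turn -2.87 toolz [ 0. -0. -1.]
```

Request:
{"name": "drive_tool", "arguments": {
  "steps": [
    [-37,-33.5,0,-0.14,0.41],
    [-74,-67,0,-0.28,0.41],
    [-111,-100.5,0,-0.42,0.41],
    [-148,-134,0,-0.56,0.41],
    [-185,-167.5,0,-0.7,0.41]
  ]
}}

```text
clock: 1.6
position: [0.2824, -0.3155, 0.2314]
ee_rot: [0.0, 0.963, -0.269, 0.0]
contact_force: [1.1, 0.5, 0.1]
width: 0.0602
```

```bash
python3 -c "
from h import *
plan(.527,.2335,.2,1.62)"
```

```text
t 1.6 pos [ 0.2824 -0.3155  0.2314] yaw -0.545 w 0.0602 q [-1.01  0.04  1.8   0.    1.3  -0.46] f [1.1 0.5 0.1]
shift mm [ -75.6 -596.3   31.4] turn -2.165 toolz [ 0.001 -0.    -1.   ]
```

Request:
{"name": "drive_tool", "arguments": {
  "steps": [
    [-6,-48,0,-0.14,0.41],
    [-12,-96,0,-0.28,0.41],
    [-18,-144,0,-0.42,0.41],
    [-24,-192,0,-0.56,0.41],
    [-30,-240,0,-0.7,0.41]
  ]
}}

```text
clock: 2.1
position: [0.3816, -0.093, 0.2318]
ee_rot: [0.001, 0.997, 0.08, 0.001]
contact_force: [1.2, -0.6, -0.4]
width: 0.0601
```

```bash
python3 -c "
from h import *
plan(.527,.2335,.2,1.62)"
```

```text
t 2.1 pos [ 0.3816 -0.093   0.2318] yaw 0.16 w 0.0601 q [-0.42 -0.01  1.85 -0.    1.3  -0.58] f [ 1.2 -0.6 -0.4]
shift mm [ 195.5 -299.2   31.8] turn -1.46 toolz [ 0.002 -0.001 -1.   ]
```

Request:
{"name": "drive_tool", "arguments": {
  "steps": [
    [25,-38,0,-0.14,0.41],
    [50,-76,0,-0.28,0.41],
    [75,-114,0,-0.42,0.41],
    [100,-152,0,-0.56,0.41],
    [125,-190,0,-0.7,0.41]
  ]
}}

```text
clock: 2.6
position: [0.4752, 0.1165, 0.232]
ee_rot: [0.001, 0.908, 0.42, 0.001]
contact_force: [1.1, -1.0, -0.1]
width: 0.0603
```

```bash
python3 -c "
from h import *
plan(.527,.2335,.2,1.62)"
```

```text
t 2.6 pos [0.4752 0.1165 0.232 ] yaw 0.867 w 0.0603 q [ 0.1   0.14  1.68 -0.    1.32 -0.77] f [ 1.1 -1.  -0.1]
shift mm [122.6 -36.4  32. ] turn -0.753 toolz [ 0.003 -0.001 -1.   ]
```

Request:
{"name": "drive_tool", "arguments": {
  "steps": [
    [30,-9,0,-0.14,0.41],
    [60,-18,10,-0.29,0.41],
    [95,-27,20,-0.44,0.41],
    [123,-36,30,-0.59,0.41],
    [123,-36,32,-0.74,0.41]
  ]
}}

```text
clock: 3.1
position: [0.5284, 0.2368, 0.1984]
ee_rot: [0.001, 0.691, 0.723, 0.001]
contact_force: [-1.1, -0.9, -0.3]
width: 0.0601
```

Request:
{"name": "drive_tool", "arguments": {
  "steps": [
    [0,0,0,-0.02,0.41],
    [0,0,0,-0.02,0.41]
  ]
}}

```text
clock: 3.3
position: [0.5283, 0.237, 0.1981]
ee_rot: [0.001, 0.685, 0.729, 0.001]
contact_force: [-0.6, -0.7, 0.3]
width: 0.0605
```

```bash
python3 -c "
from h import *
plan(.527,.2335,.1,1.62)
im=manip.get_image('top');cv2.imwrite('pics/a1.png',cv2.resize(im[150:330,120:320],None,fx=3.9,fy=3.3))
im=manip.get_image('scene');cv2.imwrite('pics/a2.png',cv2.resize(im[200:380,300:500],None,fx=3.9,fy=3.3))
"
```

```text
t 3.3 pos [0.5283 0.237  0.1981] yaw 1.634 w 0.0605 q [ 0.3   0.3   1.55 -0.    1.29 -1.33] f [-0.6 -0.7  0.3]
shift mm [-3.3 -1.7 98.1] turn 0.014 toolz [ 0.002 -0.    -1.   ]
```

View pics/a2.png

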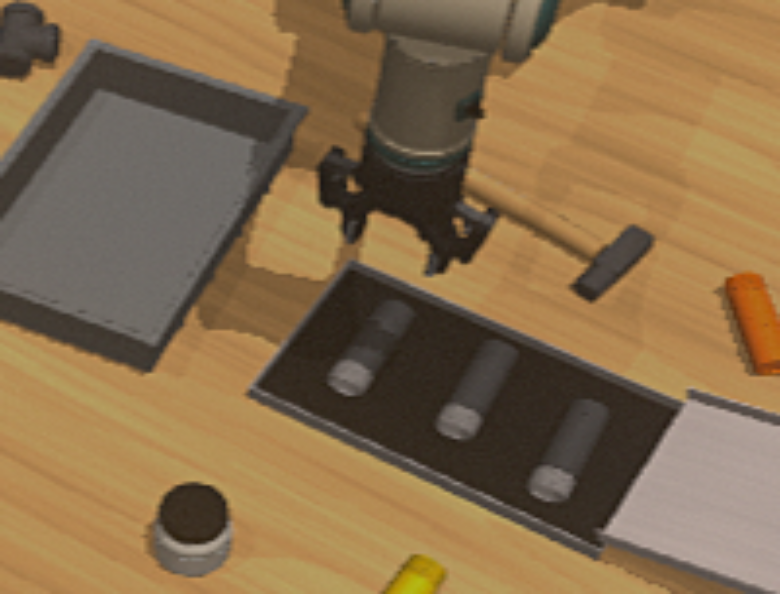

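Request:
{"name": "drive_tool", "arguments": {
  "steps": [
    [-3,-2,40,0.014,0.41],
    [-3,-2,80,0.014,0.41],
    [-3,-2,110,0.014,0.41],
    [-3,-2,130,0.014,0.41],
    [-3,-2,130,0.014,0.41]
  ]
}}

```text
clock: 3.9
position: [0.5247, 0.2319, 0.0664]
ee_rot: [-0.001, 0.691, 0.723, -0.002]
contact_force: [-0.3, 0.4, 0.3]
width: 0.0598
```

```bash
python3 -c "
from h import *
plan(.527,.2335,.008,1.62)
im=manip.get_image('scene');cv2.imwrite('pics/a3.png',cv2.resize(im[250:370,360:490],None,fx=6,fy=5))
"
```

```text
t 3.9 pos [0.5247 0.2319 0.0664] yaw 1.617 w 0.0598 q [ 0.3   0.41  1.74 -0.    0.99 -1.32] f [-0.3  0.4  0.3]
shift mm [ 1.6  2.6 58.4] turn -0.003 toolz [-0.003 -0.002 -1.   ]
```

View pics/a3.png

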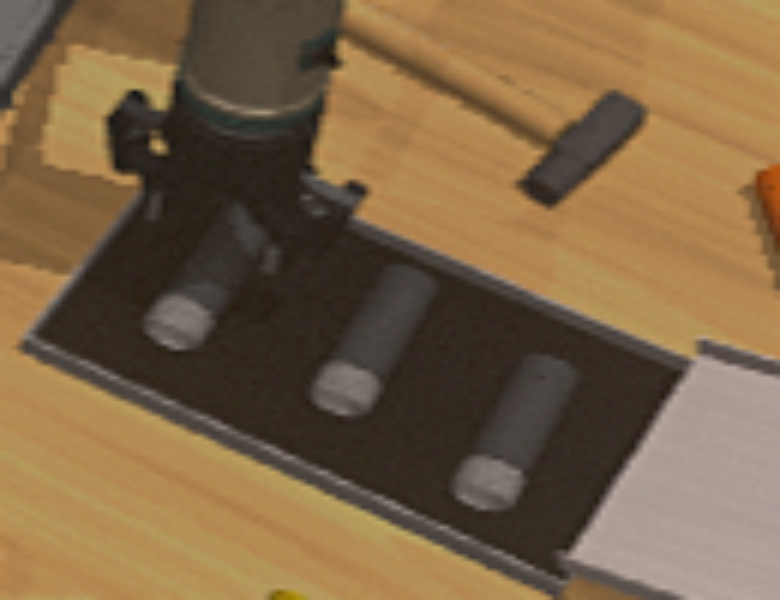

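Request:
{"name": "drive_tool", "arguments": {
  "steps": [
    [2,3,20,0,0.41],
    [2,3,40,0,0.41],
    [2,3,52,0,0.41],
    [2,3,57,0,0.41],
    [2,3,57,0,0.41]
  ]
}}

```text
clock: 4.45
position: [0.5294, 0.2345, 0.0116]
ee_rot: [0.0, 0.691, 0.723, 0.0]
contact_force: [-0.4, 0.3, 0.0]
width: 0.0603
```

Request:
{"name": "drive_tool", "arguments": {
  "steps": [
    [0,0,0,0,0.1],
    [0,0,0,0,-0.2],
    [0,0,0,0,-0.4],
    [0,0,0,0,-0.6],
    [0,0,0,0,-0.8]
  ],
  "squeeze": 50
}}

```text
clock: 4.95
position: [0.5302, 0.2346, 0.0129]
ee_rot: [0.001, 0.691, 0.723, 0.001]
contact_force: [0.0, -0.3, 5.5]
width: 0.0321
```

Request:
{"name": "drive_tool", "arguments": {
  "steps": [
    [0,0,0,0,-1],
    [0,0,0,0,-1],
    [0,0,0,0,-1]
  ]
}}

```text
clock: 5.25
position: [0.5302, 0.2347, 0.0129]
ee_rot: [0.001, 0.691, 0.723, 0.001]
contact_force: [-0.0, 1.0, 1.6]
width: 0.0323
```

Request:
{"name": "drive_tool", "arguments": {
  "steps": [
    [0,0,-10,0,-1],
    [0,0,-25,0,-1],
    [0,0,-50,0,-1],
    [0,0,-80,0,-1],
    [0,0,-110,0,-1]
  ]
}}

```text
clock: 5.75
position: [0.5293, 0.2346, 0.1239]
ee_rot: [0.001, 0.691, 0.723, 0.0]
contact_force: [1.3, 1.2, -2.4]
width: 0.032
```

```bash
python3 -c "
from h import *
c,s=np.cos(.157),np.sin(.157)
for d in(.065,-.065): print(.507+d*c,-.031+d*s)
plan(.571,-.021,.12,.157+np.pi/2)
im=manip.get_image('scene');cv2.imwrite('pics/a4.png',cv2.resize(im[230:370,340:490],None,fx=5,fy=4))
"
```

```text
0.5712005516593411 -0.02083687220210889
0.4427994483406589 -0.04116312779789111
t 5.75 pos [0.5293 0.2346 0.1239] yaw 1.617 w 0.032 q [ 0.3   0.36  1.66 -0.    1.12 -1.32] f [ 1.3  1.2 -2.4]
shift mm [-257.3   29.8    4.1] turn -0.111 toolz [ 0.002 -0.    -1.   ]
```

View pics/a4.png

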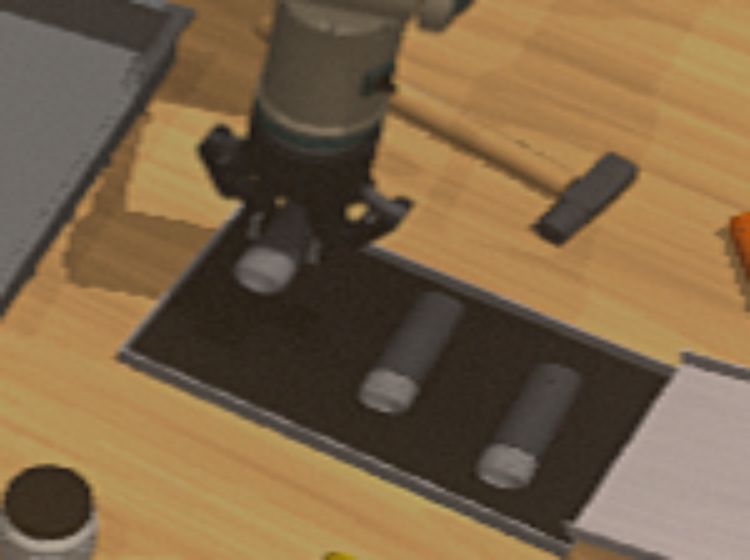

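Request:
{"name": "drive_tool", "arguments": {
  "steps": [
    [-20,2,-5,-0.02,-1],
    [-60,7,-5,-0.05,-1],
    [-100,12,-5,-0.07,-1],
    [-140,16,-5,-0.11,-1],
    [-180,21,-5,-0.11,-1]
  ]
}}

```text
clock: 6.3
position: [0.5614, 0.0555, 0.1341]
ee_rot: [0.003, 0.649, 0.761, 0.004]
contact_force: [1.3, -0.5, -1.8]
width: 0.0317
```

Request:
{"name": "drive_tool", "arguments": {
  "steps": [
    [-35,4,0,0,-1],
    [-60,7,0,0,-1],
    [-75,9,0,0,-1],
    [-77,9,0,0,-1]
  ]
}}

```text
clock: 6.7
position: [0.5827, -0.0205, 0.1339]
ee_rot: [0.003, 0.65, 0.76, 0.004]
contact_force: [0.1, 0.6, -1.2]
width: 0.032
```

```bash
python3 -c "
from h import *
plan(.571,-.021,.012,.157+np.pi/2)
im=manip.get_image('scene');cv2.imwrite('pics/a5.png',cv2.resize(im[180:330,240:420],None,fx=4,fy=4))
im=manip.get_image('top');cv2.imwrite('pics/a6.png',cv2.resize(im[160:330,220:420],None,fx=4,fy=3.5))
"
```

```text
t 6.7 pos [ 0.5827 -0.0205  0.1339] yaw 1.726 w 0.032 q [-0.16  0.35  1.65  0.    1.13 -1.89] f [ 0.1  0.6 -1.2]
shift mm [  1.2 -13.  121.7] turn -0.002 toolz [ 0.011  0.002 -1.   ]
```

View pics/a5.png

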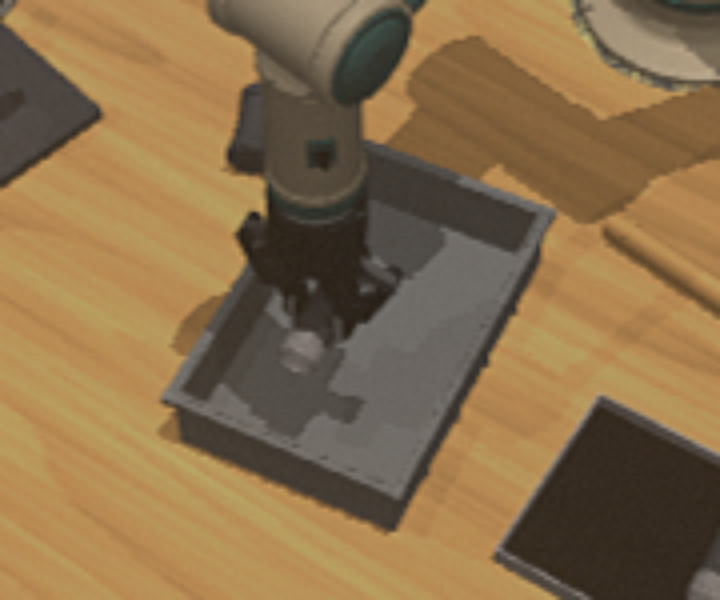

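View pics/a6.png

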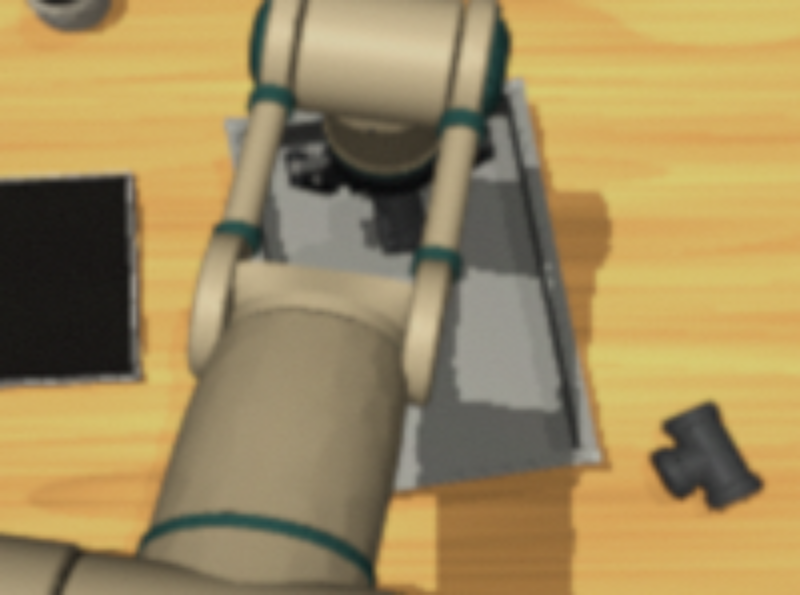

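```bash
python3 -c "
from h import *
print(proj('scene',[[.632,-.012,.15],[.5827,-.0205,.134]]),proj('top',[[.5827,-.0205,.134]]))
b=at_z('scene',np.array([(178,400),(370,135+10),(550,213),(400,495)])/4+[240,180],.075);print(b)
"
```

```text
[[313.17036525 269.77585414]
 [320.28578803 260.50207211]] [[317.74457759 211.0085535 ]]
[[ 0.67908794 -0.0959124   0.075     ]
 [ 0.37451594 -0.1182484   0.075     ]
 [ 0.34821599  0.05167117  0.075     ]
 [ 0.64895084  0.10117931  0.075     ]]
```

Request:
{"name": "drive_tool", "arguments": {
  "steps": [
    [1,-13,30,0,-1],
    [1,-13,60,0,-1],
    [1,-13,80,0,-1],
    [1,-13,90,0,-1],
    [1,-13,90,0,-1]
  ]
}}

```text
clock: 7.3
position: [0.5685, -0.0178, 0.0425]
ee_rot: [0.001, 0.649, 0.761, 0.004]
contact_force: [-1.1, 0.1, -2.2]
width: 0.032
```

```bash
python3 -c "
from h import *
plan(.571,-.021,.012,.157+np.pi/2)
im=manip.get_image('scene');cv2.imwrite('pics/a7.png',cv2.resize(im[180:330,240:420],None,fx=4,fy=4))
"
```

```text
t 7.3 pos [ 0.5685 -0.0178  0.0425] yaw 1.729 w 0.032 q [-0.16  0.43  1.79  0.01  0.92 -1.89] f [-1.1  0.1 -2.2]
shift mm [-3.7  1.7 30.5] turn 0.001 toolz [ 0.006  0.005 -1.   ]
```

View pics/a7.png

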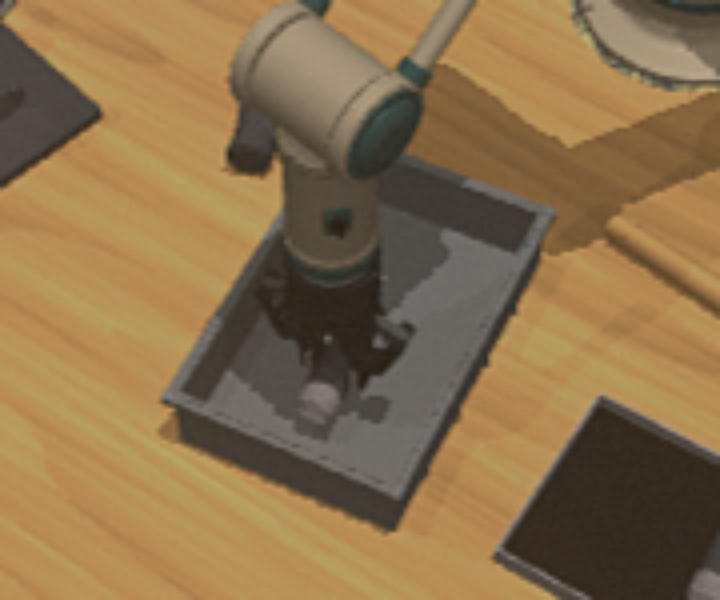

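Request:
{"name": "drive_tool", "arguments": {
  "steps": [
    [-2,1,10,0,-1],
    [-2,1,18,0,-1],
    [-2,1,25,0,-1],
    [-2,1,30,0,-1],
    [-2,1,31,0,-1]
  ]
}}

```text
clock: 7.85
position: [0.5707, -0.0199, 0.0119]
ee_rot: [0.001, 0.649, 0.761, 0.004]
contact_force: [-0.2, 0.2, -2.7]
width: 0.0317
```

Request:
{"name": "drive_tool", "arguments": {
  "steps": [
    [0,0,1.5,0,-1],
    [0,0,3,0,-1],
    [0,0,3,0,-1]
  ]
}}

```text
clock: 8.15
position: [0.571, -0.0199, 0.0108]
ee_rot: [0.002, 0.649, 0.761, 0.004]
contact_force: [-2.9, 0.5, 8.6]
width: 0.0322
```

Touching the floor (force now upward). Release.

Request:
{"name": "drive_tool", "arguments": {
  "steps": [
    [0,0,0,0,-0.1],
    [0,0,-1,0,0.1],
    [0,0,-2,0,0.3],
    [0,0,-2,0,0.41],
    [0,0,-2,0,0.41]
  ]
}}

```text
clock: 8.65
position: [0.5711, -0.0199, 0.0128]
ee_rot: [0.002, 0.649, 0.761, 0.004]
contact_force: [0.6, 0.2, -0.3]
width: 0.0604
```

Request:
{"name": "drive_tool", "arguments": {
  "steps": [
    [0,0,-20,0,0.41],
    [0,0,-60,0,0.41],
    [0,0,-100,0,0.41],
    [0,0,-130,0,0.41]
  ]
}}

```text
clock: 9.05
position: [0.5705, -0.0206, 0.1449]
ee_rot: [0.003, 0.649, 0.761, 0.005]
contact_force: [1.1, -0.5, 0.3]
width: 0.0605
```

```bash
python3 -c "
from h import *
plan(.5175,.3277,.13,.12+np.pi/2)
im=manip.get_image('scene');cv2.imwrite('pics/a8.png',cv2.resize(im[180:330,240:420],None,fx=4,fy=4))
"
```

```text
t 9.05 pos [ 0.5705 -0.0206  0.1449] yaw 1.729 w 0.0605 q [-0.16  0.33  1.66  0.01  1.15 -1.89] f [ 1.1 -0.5  0.3]
shift mm [352.2   2.2  15.7] turn 0.038 toolz [ 0.011  0.004 -1.   ]
```

View pics/a8.png

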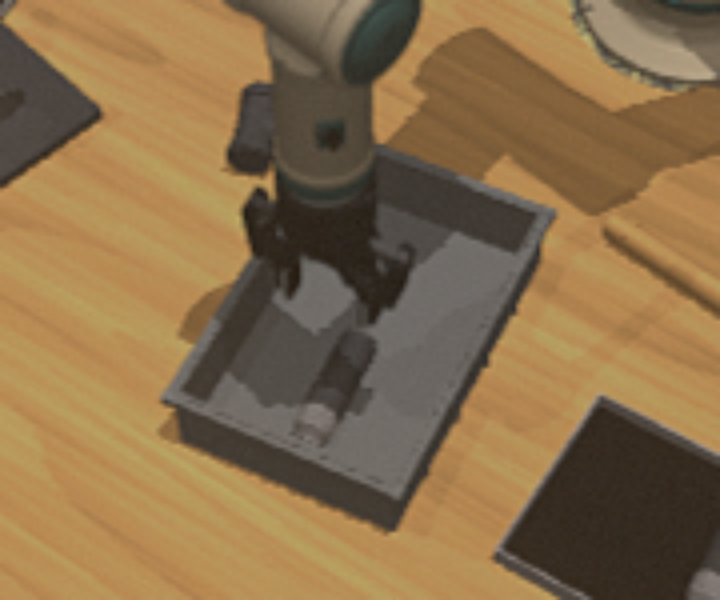

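Request:
{"name": "drive_tool", "arguments": {
  "steps": [
    [45,0,0,0.01,0.41],
    [93,0,5,0.02,0.41],
    [141,1,5,0.03,0.41],
    [189,1,5,0.038,0.41],
    [237,2,5,0.038,0.41]
  ]
}}

```text
clock: 9.6
position: [0.5374, 0.215, 0.1443]
ee_rot: [0.006, 0.664, 0.748, 0.007]
contact_force: [0.7, 0.5, 0.8]
width: 0.0604
```

Request:
{"name": "drive_tool", "arguments": {
  "steps": [
    [48,0,5,0,0.41],
    [90,0,10,0,0.41],
    [114,0,10,0,0.41],
    [114,0,10,0,0.41]
  ]
}}

```text
clock: 10.0
position: [0.5231, 0.3316, 0.1334]
ee_rot: [0.006, 0.662, 0.749, 0.007]
contact_force: [0.5, -0.1, -0.4]
width: 0.0603
```

```bash
python3 -c "
from h import *
plan(.5175,.3277,.05,.12+np.pi/2)
"
```

```text
t 10.0 pos [0.5231 0.3316 0.1334] yaw 1.694 w 0.0603 q [ 0.46  0.4   1.57 -0.01  1.15 -1.24] f [ 0.5 -0.1 -0.4]
shift mm [-3.3 -7.6 83.2] turn 0.004 toolz [ 0.018  0.003 -1.   ]
```

Request:
{"name": "drive_tool", "arguments": {
  "steps": [
    [-3,-8,30,0,0.41],
    [-3,-8,60,0,0.41],
    [-3,-8,78,0,0.41],
    [-3,-8,83,0,0.41]
  ]
}}

```text
clock: 10.4
position: [0.5155, 0.3261, 0.0477]
ee_rot: [0.005, 0.662, 0.749, 0.005]
contact_force: [-0.1, 0.9, -1.3]
width: 0.0598
```

```bash
python3 -c "
from h import *
plan(.5175,.3277,.010,.12+np.pi/2)
im=manip.get_image('scene');cv2.imwrite('pics/a9.png',cv2.resize(im[250:370,360:490],None,fx=6,fy=5))
"
```

```text
t 10.4 pos [0.5155 0.3261 0.0477] yaw 1.694 w 0.0598 q [ 0.45  0.47  1.69 -0.01  0.96 -1.24] f [-0.1  0.9 -1.3]
shift mm [ 1.4  1.7 37.7] turn 0.003 toolz [ 0.014  0.001 -1.   ]
```

View pics/a9.png

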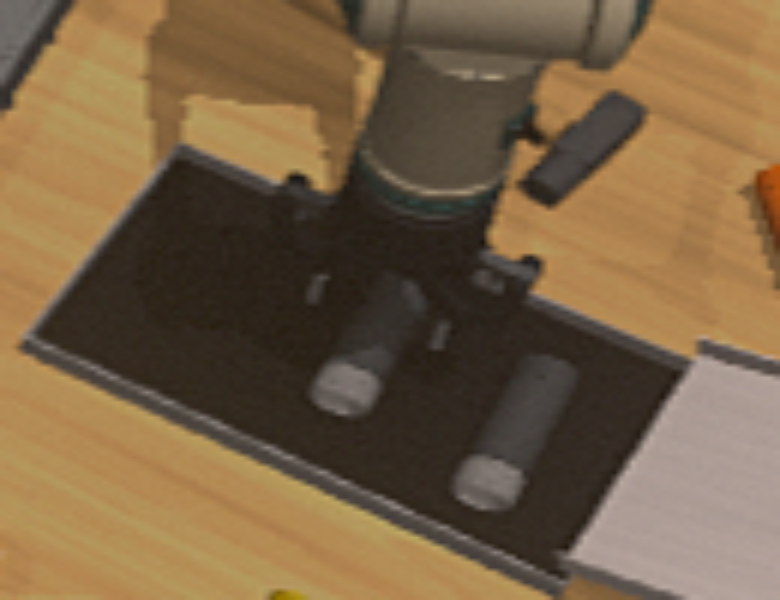

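Straddled, well centred.

Request:
{"name": "drive_tool", "arguments": {
  "steps": [
    [1,1,15,0,0.41],
    [1,1,30,0,0.41],
    [1,1,37,0,0.41],
    [1,1,37,0,0.41]
  ]
}}

```text
clock: 10.85
position: [0.5175, 0.3271, 0.0111]
ee_rot: [0.005, 0.662, 0.749, 0.005]
contact_force: [-0.5, -0.4, -0.0]
width: 0.06
```

Request:
{"name": "drive_tool", "arguments": {
  "steps": [
    [0,0,0,0,0.1],
    [0,0,0,0,-0.2],
    [0,0,0,0,-0.6],
    [0,0,0,0,-1],
    [0,0,0,0,-1]
  ]
}}

```text
clock: 11.35
position: [0.5183, 0.3275, 0.0124]
ee_rot: [0.006, 0.662, 0.749, 0.006]
contact_force: [-0.6, -0.1, 6.3]
width: 0.0319
```

Request:
{"name": "drive_tool", "arguments": {
  "steps": [
    [0,0,-2,0,-1],
    [0,0,-15,0,-1],
    [0,0,-45,0,-1],
    [0,0,-80,0,-1],
    [0,0,-120,0,-1]
  ]
}}

```text
clock: 11.85
position: [0.5152, 0.3268, 0.133]
ee_rot: [0.005, 0.662, 0.749, 0.005]
contact_force: [-0.0, 1.0, -2.3]
width: 0.0318
```

```bash
python3 -c "
from h import *
plan(.443,-.041,.135,.157+np.pi/2)
"
```

```text
t 11.85 pos [0.5152 0.3268 0.133 ] yaw 1.693 w 0.0318 q [ 0.45  0.39  1.59 -0.01  1.15 -1.24] f [-0.   1.  -2.3]
shift mm [-356.2 -116.6   -3.2] turn -0.034 toolz [ 0.014  0.    -1.   ]
```

Request:
{"name": "drive_tool", "arguments": {
  "steps": [
    [-20,-7,-5,-0.01,-1],
    [-60,-20,-5,-0.02,-1],
    [-100,-33,-5,-0.034,-1],
    [-140,-46,-5,-0.034,-1],
    [-180,-59,-5,-0.034,-1]
  ]
}}

```text
clock: 12.35
position: [0.4777, 0.1395, 0.1379]
ee_rot: [0.005, 0.649, 0.761, 0.005]
contact_force: [1.6, -0.3, -2.9]
width: 0.032
```

Request:
{"name": "drive_tool", "arguments": {
  "steps": [
    [-40,-13,0,0,-1],
    [-80,-26,0,0,-1],
    [-120,-39,0,0,-1],
    [-150,-49,0,0,-1],
    [-170,-56,0,0,-1]
  ]
}}

```text
clock: 12.85
position: [0.4482, -0.0392, 0.1379]
ee_rot: [0.005, 0.65, 0.76, 0.004]
contact_force: [0.5, 0.2, -2.8]
width: 0.032
```

```bash
python3 -c "
from h import *
plan(.443,-.041,.045,.157+np.pi/2)
"
```

```text
t 12.85 pos [ 0.4482 -0.0392  0.1379] yaw 1.727 w 0.032 q [-0.24  0.16  1.92  0.    1.05 -1.97] f [ 0.5  0.2 -2.8]
shift mm [-0.7 -6.6 92.9] turn -0.001 toolz [ 0.014 -0.001 -1.   ]
```

Request:
{"name": "drive_tool", "arguments": {
  "steps": [
    [-1,-7,30,0,-1],
    [-1,-7,60,0,-1],
    [-1,-7,85,0,-1],
    [-1,-7,93,0,-1]
  ]
}}

```text
clock: 13.25
position: [0.4406, -0.041, 0.0433]
ee_rot: [0.003, 0.65, 0.76, 0.003]
contact_force: [-0.5, 0.0, -3.2]
width: 0.0316
```

```bash
python3 -c "
from h import *
plan(.443,-.041,.011,.157+np.pi/2)
im=manip.get_image('scene');cv2.imwrite('pics/b1.png',cv2.resize(im[180:330,240:420],None,fx=4,fy=4))
"
```

```text
t 13.25 pos [ 0.4406 -0.041   0.0433] yaw 1.726 w 0.0316 q [-0.25  0.28  2.06  0.    0.8  -1.98] f [-0.5  0.  -3.2]
shift mm [-0.3  2.  32.3] turn -0.002 toolz [ 0.009  0.001 -1.   ]
```

View pics/b1.png

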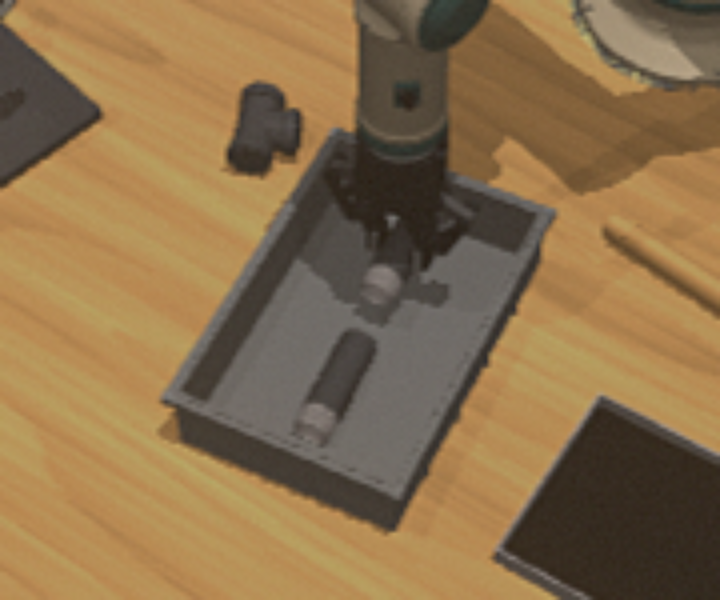

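Clear of the first. Lower and release.

Request:
{"name": "drive_tool", "arguments": {
  "steps": [
    [0,2,10,0,-1],
    [0,2,20,0,-1],
    [0,2,28,0,-1],
    [0,2,32,0,-1],
    [0,2,33,0,-1]
  ]
}}

```text
clock: 13.8
position: [0.4431, -0.0406, 0.0104]
ee_rot: [0.003, 0.65, 0.76, 0.003]
contact_force: [-3.1, 0.7, 8.5]
width: 0.0324
```

Request:
{"name": "drive_tool", "arguments": {
  "steps": [
    [0,0,0,0,-0.1],
    [0,0,-1,0,0.1],
    [0,0,-2,0,0.3],
    [0,0,-2,0,0.41],
    [0,0,-2,0,0.41]
  ]
}}

```text
clock: 14.3
position: [0.4432, -0.0406, 0.0126]
ee_rot: [0.003, 0.65, 0.76, 0.003]
contact_force: [0.3, 0.2, -0.1]
width: 0.0605
```

Request:
{"name": "drive_tool", "arguments": {
  "steps": [
    [0,0,-20,0,0.41],
    [0,0,-60,0,0.41],
    [0,0,-100,0,0.41],
    [0,0,-130,0,0.41]
  ]
}}

```text
clock: 14.7
position: [0.4425, -0.0408, 0.1448]
ee_rot: [0.004, 0.65, 0.76, 0.004]
contact_force: [-0.1, 0.2, -0.8]
width: 0.0605
```

```bash
python3 -c "
from h import *
plan(.533,.4198,.13,.1+np.pi/2)
im=manip.get_image('scene');cv2.imwrite('pics/b2.png',cv2.resize(im[180:330,240:420],None,fx=4,fy=4))
"
```

```text
t 14.7 pos [ 0.4425 -0.0408  0.1448] yaw 1.727 w 0.0605 q [-0.25  0.14  1.91  0.    1.07 -1.98] f [-0.1  0.2 -0.8]
shift mm [441.  160.7  15.9] turn 0.056 toolz [ 0.012  0.    -1.   ]
```

View pics/b2.png

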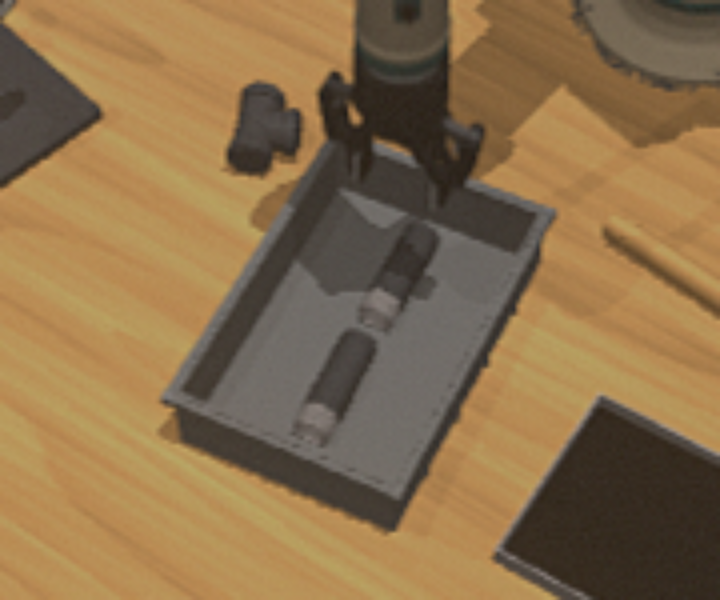

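Request:
{"name": "drive_tool", "arguments": {
  "steps": [
    [40,15,0,0.02,0.41],
    [85,31,0,0.03,0.41],
    [130,47,0,0.04,0.41],
    [175,64,0,0.056,0.41],
    [220,80,0,0.056,0.41]
  ]
}}

```text
clock: 15.25
position: [0.4903, 0.1901, 0.1491]
ee_rot: [0.008, 0.671, 0.741, 0.006]
contact_force: [0.4, 0.1, -0.2]
width: 0.0605
```

Request:
{"name": "drive_tool", "arguments": {
  "steps": [
    [45,16,0,0,0.41],
    [90,32,0,0,0.41],
    [135,49,0,0,0.41],
    [180,65,0,0,0.41],
    [210,77,5,0,0.41]
  ]
}}

```text
clock: 15.75
position: [0.5467, 0.4104, 0.1448]
ee_rot: [0.008, 0.67, 0.742, 0.007]
contact_force: [0.8, -0.3, 1.2]
width: 0.0602
```

```bash
python3 -c "
from h import *
plan(.533,.4198,.05,.1+np.pi/2)
"
```

```text
t 15.75 pos [0.5467 0.4104 0.1448] yaw 1.672 w 0.0602 q [ 0.55  0.48  1.4  -0.01  1.24 -1.12] f [ 0.8 -0.3  1.2]
shift mm [ 11.  -14.7  94.4] turn 0.002 toolz [ 0.022 -0.    -1.   ]
```

Request:
{"name": "drive_tool", "arguments": {
  "steps": [
    [11,-15,30,0,0.41],
    [11,-15,60,0,0.41],
    [11,-15,85,0,0.41],
    [11,-15,94,0,0.41]
  ]
}}

```text
clock: 16.15
position: [0.5305, 0.4188, 0.0468]
ee_rot: [0.007, 0.67, 0.742, 0.004]
contact_force: [-0.4, -0.5, 0.1]
width: 0.0603
```

```bash
python3 -c "
from h import *
plan(.533,.4198,.010,.1+np.pi/2)
im=manip.get_image('scene');cv2.imwrite('pics/b3.png',cv2.resize(im[270:370,390:500],None,fx=7,fy=6))
"
```

```text
t 16.15 pos [0.5305 0.4188 0.0468] yaw 1.673 w 0.0603 q [ 0.57  0.56  1.53 -0.01  1.04 -1.09] f [-0.4 -0.5  0.1]
shift mm [ 1.   2.  36.8] turn 0.002 toolz [ 0.016 -0.004 -1.   ]
```

View pics/b3.png

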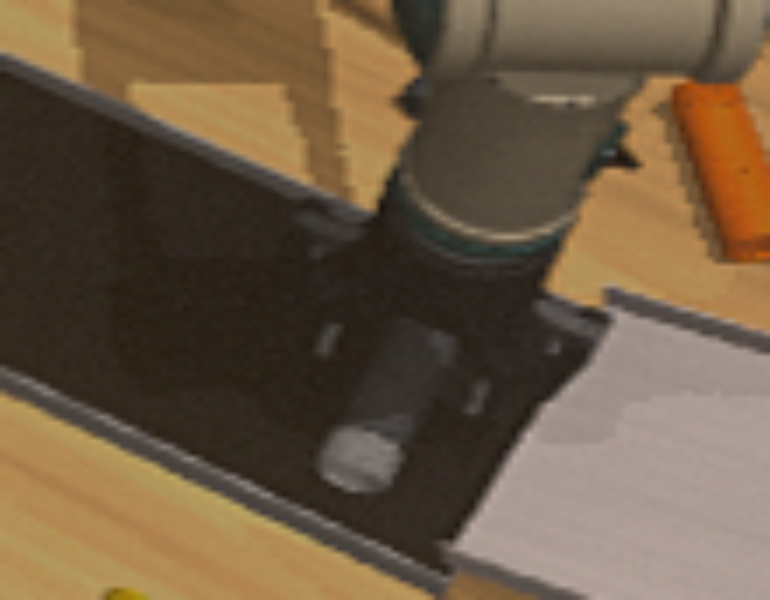

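Request:
{"name": "drive_tool", "arguments": {
  "steps": [
    [1,2,12,0,0.41],
    [1,2,24,0,0.41],
    [1,2,32,0,0.41],
    [1,2,36,0,0.41],
    [1,2,36,0,0.41]
  ]
}}

```text
clock: 16.7
position: [0.5331, 0.4195, 0.0103]
ee_rot: [0.007, 0.67, 0.742, 0.004]
contact_force: [0.1, -0.3, -0.3]
width: 0.0606
```

Request:
{"name": "drive_tool", "arguments": {
  "steps": [
    [0,0,0,0,0.1],
    [0,0,0,0,-0.2],
    [0,0,0,0,-0.6],
    [0,0,0,0,-1],
    [0,0,0,0,-1]
  ]
}}

```text
clock: 17.2
position: [0.5335, 0.4196, 0.0112]
ee_rot: [0.007, 0.67, 0.742, 0.004]
contact_force: [-0.4, -0.6, 4.8]
width: 0.0322
```

Request:
{"name": "drive_tool", "arguments": {
  "steps": [
    [0,0,-2,0,-1],
    [0,0,-15,0,-1],
    [0,0,-45,0,-1],
    [0,0,-80,0,-1],
    [0,0,-120,0,-1]
  ],
  "squeeze": 60
}}

```text
clock: 17.7
position: [0.5305, 0.4196, 0.1314]
ee_rot: [0.007, 0.67, 0.742, 0.003]
contact_force: [0.4, 1.0, -2.0]
width: 0.0317
```

```bash
python3 -c "
from h import *
yaw=1.376;x=np.array([np.cos(yaw),np.sin(yaw)])
p=np.array([.5058,-.4147])+.15*x;print(p)
plan(p[0],p[1],.197,1.376-np.pi+np.pi/2)
im=manip.get_image('scene');cv2.imwrite('pics/b4.png',cv2.resize(im[250:370,380:500],None,fx=6,fy=5))
"
```

```text
[ 0.53483501 -0.26753693]
t 17.7 pos [0.5305 0.4196 0.1314] yaw 1.672 w 0.0317 q [ 0.57  0.48  1.43 -0.01  1.22 -1.1 ] f [ 0.4  1.  -2. ]
shift mm [-684.5  -64.6  -62.1] turn 1.867 toolz [ 0.014 -0.005 -1.   ]
```

View pics/b4.png

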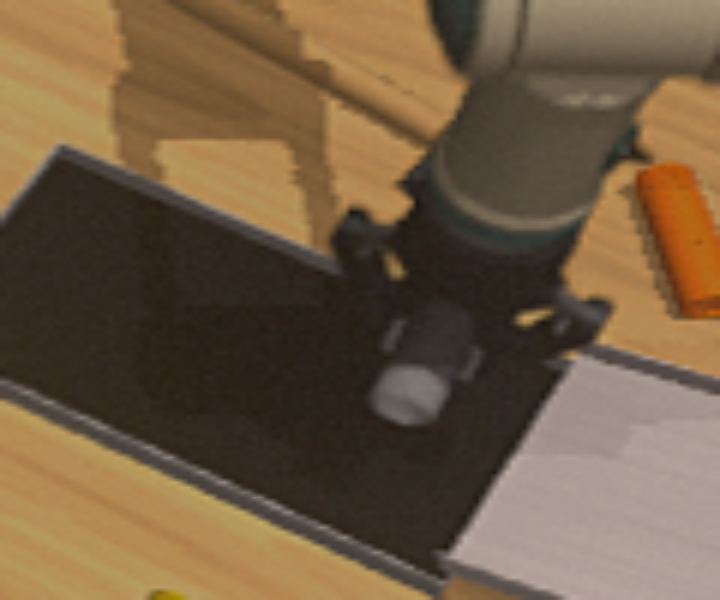

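Request:
{"name": "drive_tool", "arguments": {
  "steps": [
    [-15,-1,-15,0.05,-1],
    [-50,-5,-30,0.15,-1],
    [-90,-8,-50,0.27,-1],
    [-130,-12,-65,0.39,-1],
    [-170,-16,-70,0.51,-1]
  ]
}}

```text
clock: 18.25
position: [0.5343, 0.2503, 0.212]
ee_rot: [0.007, 0.837, 0.547, 0.014]
contact_force: [0.6, -0.8, -1.5]
width: 0.0319
```

```bash
python3 -c "
from h import *
plan(.5348,-.2675,.195,1.376-np.pi/2)"
```

```text
t 18.25 pos [0.5343 0.2503 0.212 ] yaw 1.159 w 0.0319 q [ 0.32  0.29  1.53 -0.01  1.29 -0.83] f [ 0.6 -0.8 -1.5]
shift mm [-474.4  207.7   15. ] turn 1.353 toolz [ 0.03   0.004 -1.   ]
```

Request:
{"name": "drive_tool", "arguments": {
  "steps": [
    [-36,16,0,0.13,-1],
    [-72,32,0,0.26,-1],
    [-108,48,0,0.39,-1],
    [-144,63,0,0.52,-1],
    [-180,79,0,0.65,-1]
  ]
}}

```text
clock: 18.75
position: [0.5339, 0.0524, 0.2116]
ee_rot: [0.002, 0.968, 0.249, 0.015]
contact_force: [0.3, -0.8, -2.5]
width: 0.032
```

```bash
python3 -c "
from h import *
plan(.5348,-.2675,.195,1.376-np.pi/2)"
```

```text
t 18.75 pos [0.5339 0.0524 0.2116] yaw 0.503 w 0.032 q [-0.04  0.21  1.64  0.01  1.26 -0.54] f [ 0.3 -0.8 -2.5]
shift mm [-153.9  280.5   15.3] turn 0.698 toolz [ 0.03   0.004 -1.   ]
```

Request:
{"name": "drive_tool", "arguments": {
  "steps": [
    [-18,33,0,0.13,-1],
    [-36,66,0,0.26,-1],
    [-54,98,0,0.39,-1],
    [-72,131,0,0.52,-1],
    [-90,164,0,0.65,-1]
  ]
}}

```text
clock: 19.25
position: [0.5337, -0.136, 0.2111]
ee_rot: [-0.003, 0.997, -0.076, 0.015]
contact_force: [0.8, -0.2, -0.3]
width: 0.0319
```

```bash
python3 -c "
from h import *
plan(.5348,-.2675,.195,1.376-np.pi/2)"
```

```text
t 19.25 pos [ 0.5337 -0.136   0.2111] yaw -0.152 w 0.0319 q [-0.39  0.24  1.61  0.02  1.27 -0.24] f [ 0.8 -0.2 -0.3]
shift mm [ 20.6 130.   15.6] turn 0.042 toolz [ 0.03   0.004 -1.   ]
```

Request:
{"name": "drive_tool", "arguments": {
  "steps": [
    [5,30,3,0.02,-1],
    [10,60,7,0.04,-1],
    [14,85,10,0.042,-1],
    [14,90,12,0.042,-1]
  ]
}}

```text
clock: 19.65
position: [0.5342, -0.2299, 0.1985]
ee_rot: [-0.003, 0.995, -0.098, 0.015]
contact_force: [-0.9, 1.0, -2.2]
width: 0.0317
```

```bash
python3 -c "
from h import *
plan(.5348,-.2675,.195,1.376-np.pi/2)
im=manip.get_image('scene');cv2.imwrite('pics/c1.png',cv2.resize(im[110:260,170:350],None,fx=4,fy=4,interpolation=2))
im=manip.get_image('top');cv2.imwrite('pics/c2.png',cv2.resize(im[180:330,380:580],None,fx=4,fy=4,interpolation=2))
"
```

```text
t 19.65 pos [ 0.5342 -0.2299  0.1985] yaw -0.197 w 0.0317 q [-0.54  0.29  1.57  0.02  1.26 -0.35] f [-0.9  1.  -2.2]
shift mm [ 7.9 36.8  3.4] turn -0.002 toolz [ 0.031  0.003 -1.   ]
```

View pics/c1.png

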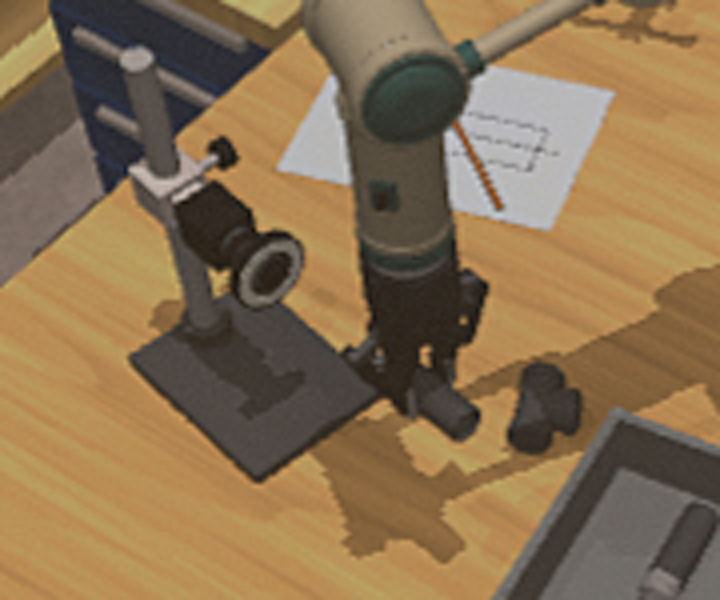

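View pics/c2.png

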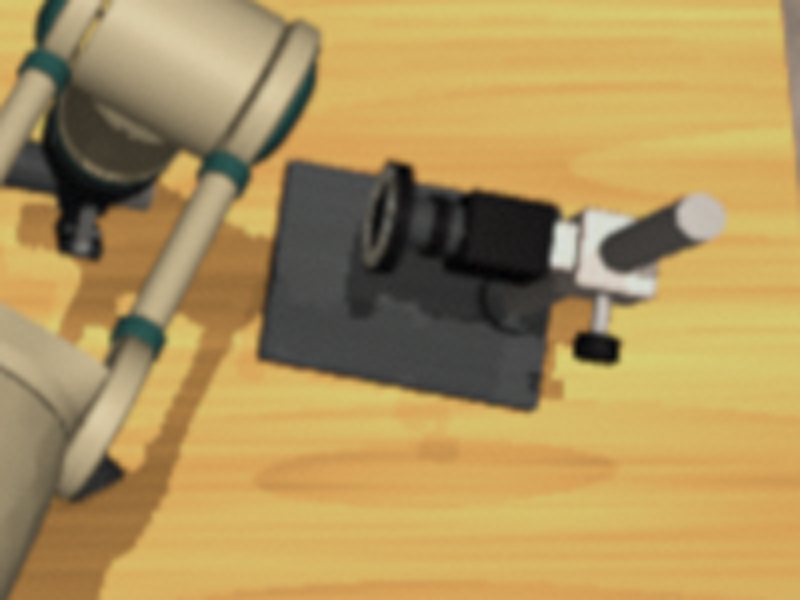

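Request:
{"name": "drive_tool", "arguments": {
  "steps": [
    [3,10,1,0,-1],
    [5,20,2,0,-1],
    [7,30,3,0,-1],
    [8,36,3,0,-1],
    [8,37,3,0,-1]
  ]
}}

```text
clock: 20.25
position: [0.5345, -0.2659, 0.1951]
ee_rot: [-0.004, 0.995, -0.098, 0.014]
contact_force: [-0.1, -0.7, -3.0]
width: 0.0316
```

```bash
python3 - <<'E'
from h import *
plan(.5348,-.2675,.195,1.376-np.pi/2)
s=manip.get_state()['position']
yaw=1.376;x=np.array([np.cos(yaw),np.sin(yaw),0])
im=manip.get_image('scene').copy();k=6;r0,r1,c0,c1=160,240,215,315
P=cyl(s[0],s[1],yaw,z=s[2]+.0117)
o=cv2.resize(im[r0:r1,c0:c1],None,fx=k,fy=k,interpolation=2);o2=o.copy()
for h in(P[:40],P[40:]): cv2.polylines(o2,[np.int32((proj('scene',h)-[c0,r0]+.5)*k)],True,(0,255,0),1)
cv2.imwrite('pics/d1.png',np.vstack([o,o2])[:, :]);print(o.shape)
cv2.imwrite('pics/d1.png',cv2.resize(np.hstack([o,o2]),(800,320),interpolation=cv2.INTER_AREA));cv2.imwrite('pics/d2.png',o2)
im=manip.get_image('top');cv2.imwrite('pics/d3.png',cv2.resize(im[180:330,380:580],None,fx=4,fy=4,interpolation=2))
E
```

```text
t 20.25 pos [ 0.5345 -0.2659  0.1951] yaw -0.197 w 0.0316 q [-0.59  0.32  1.54  0.02  1.27 -0.4 ] f [-0.1 -0.7 -3. ]
shift mm [0.6 1.5 0.1] turn -0.002 toolz [ 0.029  0.005 -1.   ]
(480, 600, 3)
```

View pics/d2.png

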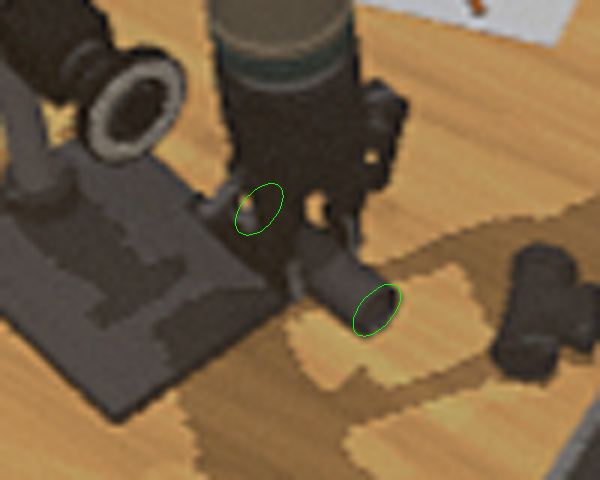

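View pics/d3.png

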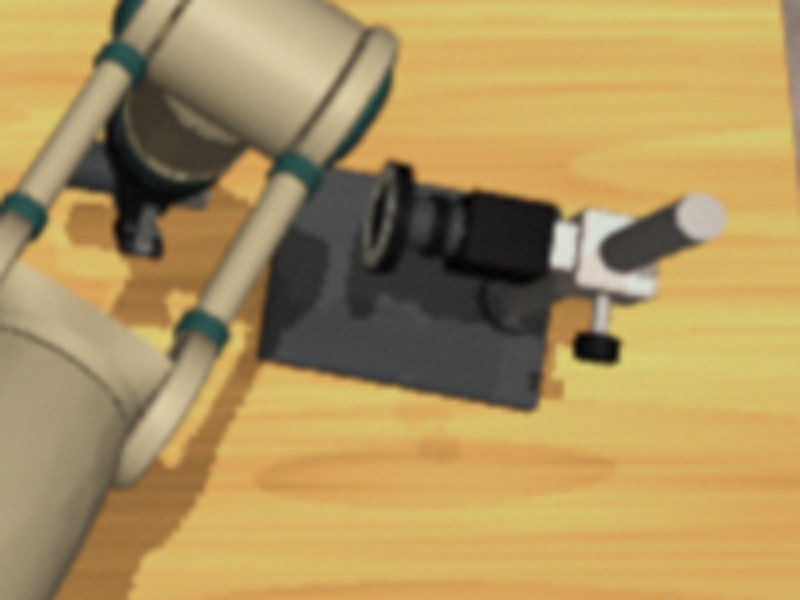

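```bash
python3 - <<'E'
import cv2,numpy as np
a=cv2.imread('pics/scene0.png')[180:232,198:268];b=cv2.imread('pics/top0.png')[216:286,440:525]
f=lambda i,w:cv2.resize(np.clip(255*(i/255.)**.6,0,255).astype(np.uint8),None,fx=w,fy=w,interpolation=cv2.INTER_CUBIC)
cv2.imwrite('pics/e1.png',f(a,11));cv2.imwrite('pics/e2.png',f(b,8))
E
```

```text
(no output)
```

View pics/e1.png

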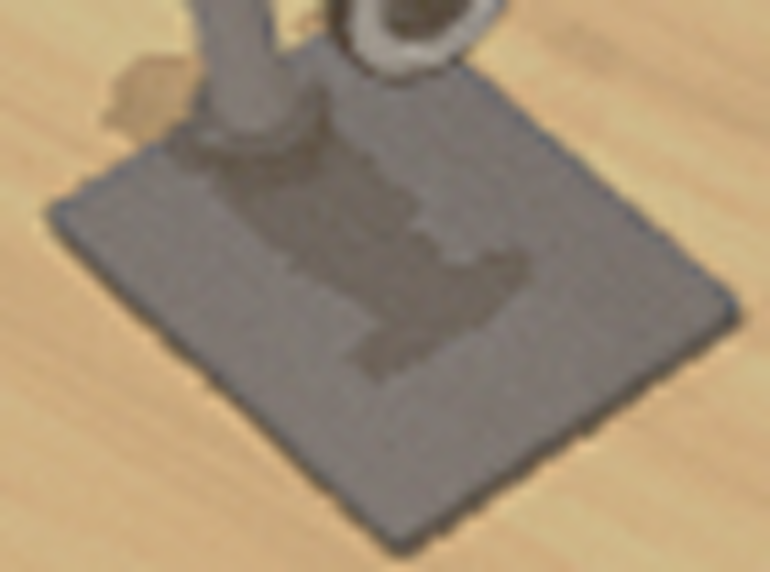

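View pics/e2.png

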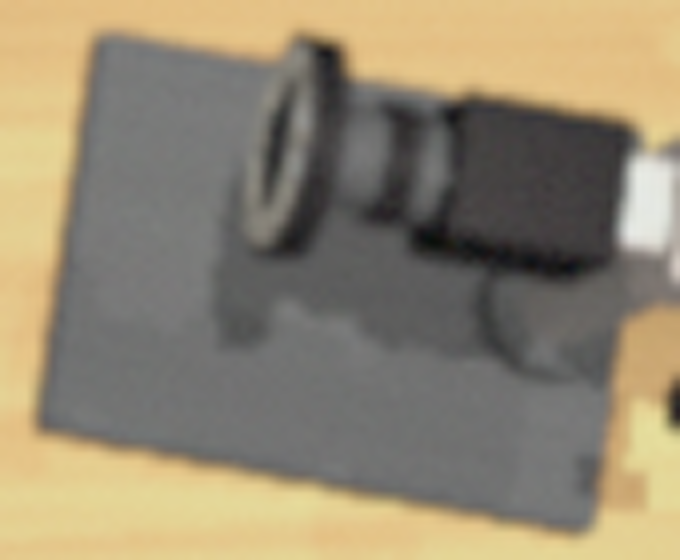

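```bash
python3 - <<'E'
from h import *
from scipy.optimize import least_squares
c=lambda a,k,o:(np.array(a,float)+.5)/k-.5+o
S=np.vstack([c([(735,312),(400,545),(50,213)],11,[198,180]),c([(97,58)],4,[180,110]),[[237.3,177.7]]])
T=np.vstack([c([(98,33),(40,428),(590,528)],8,[440,216]),c([(627,143)],5,[430,205]),[[474.7,233.7]]])
# corner identities: scene right=(front, right(-y side local?))
def pts(v):
    x,y,yaw,z,sb=v[:5];X=np.array([np.cos(yaw),np.sin(yaw),0]);Y=np.array([-X[1],X[0],0]);O=np.array([x,y,0])
    q=lambda a,b,z:O+a*X+b*Y+[0,0,z]
    col=q(-.05,0,.356);ring=q(.096-sb,0,z)
    # local Y ~ world -x
    return (np.array([q(.12,.075,.016),q(.12,-.075,.016),q(-.08,-.075,.016),col,ring]),
            np.array([q(.12,-.075,.016),q(.12,.075,.016),q(-.08,.075,.016),col,ring]))
st=manip.get_state()['position'];X0=np.array([np.cos(1.376),np.sin(1.376),0]);pe=st+.05*X0+[0,0,.0117]
def res(v,full=False):
    a,b=pts(v);r1=proj('scene',a)+v[5:7]-S;r2=proj('top',b)+v[7:9]-T
    r3=(proj('scene',[pe])[0]+v[5:7]-[277.6,211.4])
    if full: print(np.round(r1,2).tolist(),np.round(r2,2).tolist(),r3)
    return np.r_[r1.ravel()/.4,r2.ravel()/.4,r3/.7,v[5:9]/.8,(v[4]-.004)/.004]
r=least_squares(res,[.487,-.508,1.376,.205,.004,0,0,0,0],x_scale=[.01,.01,.01,.01,.01,1,1,1,1])
v=r.x;print(np.round(v,4));res(v,True)
print('sig',np.round(np.sqrt(np.diag(np.linalg.inv(r.jac.T@r.jac))),4))
X=np.array([np.cos(v[2]),np.sin(v[2])]);L=v[:2]+.096*X;print('lens',L,v[3])
d=np.r_[st[:2]-L,st[2]+.0117-v[3]];print('pipe centre in lens frame',d[:2]@X,d[:2]@[-X[1],X[0]],d[2], 'thread x',d[:2]@X-.05)
E
```

```text
[ 0.4873 -0.5098  1.3724  0.2096  0.0037 -0.2032  0.733   0.0319  1.0075]
[[1.26, -1.01], [-0.26, 0.13], [-0.92, -0.0], [0.04, 0.33], [0.0, 0.17]] [[-0.28, -1.01], [-0.63, 0.14], [0.91, 0.83], [-0.15, 0.08], [0.13, -0.3]] [-0.23842867  0.61336459]
sig [0.0015 0.0015 0.004  0.0024 0.0012 0.397  0.342  0.5708 0.5552]
lens [ 0.50625284 -0.41572874] 0.20955885087813586
pipe centre in lens frame 0.15319309490077718 0.002151396279680574 -0.0028019699418500577 thread x 0.10319309490077717
```

Request:
{"name": "drive_tool", "arguments": {
  "steps": [
    [1,1.5,-1.5,0,-1],
    [2,3,-2.5,0,-1],
    [2,3,-2.5,0,-1],
    [2,3,-2.5,0,-1]
  ]
}}

```text
clock: 20.75
position: [0.5357, -0.2684, 0.1977]
ee_rot: [-0.004, 0.995, -0.098, 0.014]
contact_force: [-1.0, 0.1, -1.8]
width: 0.0316
```

Request:
{"name": "drive_tool", "arguments": {
  "steps": [
    [0,0,0,0,-1],
    [0,0,0,0,-1],
    [0,0,0,0,-1],
    [0,0,0,0,-1],
    [0,0,0,0,-1]
  ]
}}

```text
clock: 21.25
position: [0.5357, -0.2684, 0.1977]
ee_rot: [-0.004, 0.995, -0.098, 0.014]
contact_force: [-0.4, 0.5, -2.1]
width: 0.0317
```

```bash
python3 - <<'E'
from h import *
plan(.5353,-.2686,.1975,1.3724-np.pi/2)
v=[.50625,-.41573,1.3724,.2096]
st=manip.get_state()['position'];X=np.array([np.cos(v[2]),np.sin(v[2])]);d=st[:2]-v[:2]
print(d@X-.05,d@[-X[1],X[0]],st[2]+.0117-v[3])
im=manip.get_image('scene');cv2.imwrite('pics/f1.png',cv2.resize(im[100:370,170:520],None,fx=2.2,fy=2.2,interpolation=2))
E
```

```text
t 21.25 pos [ 0.5357 -0.2684  0.1977] yaw -0.196 w 0.0317 q [-0.59  0.32  1.53  0.02  1.27 -0.4 ] f [-0.4  0.5 -2.1]
shift mm [-0.4  0.3  0.2] turn 0.002 toolz [ 0.029  0.006 -1.   ]
0.10028856835827003 0.0001551676384591532 -0.00020953660980849165
```

View pics/f1.png

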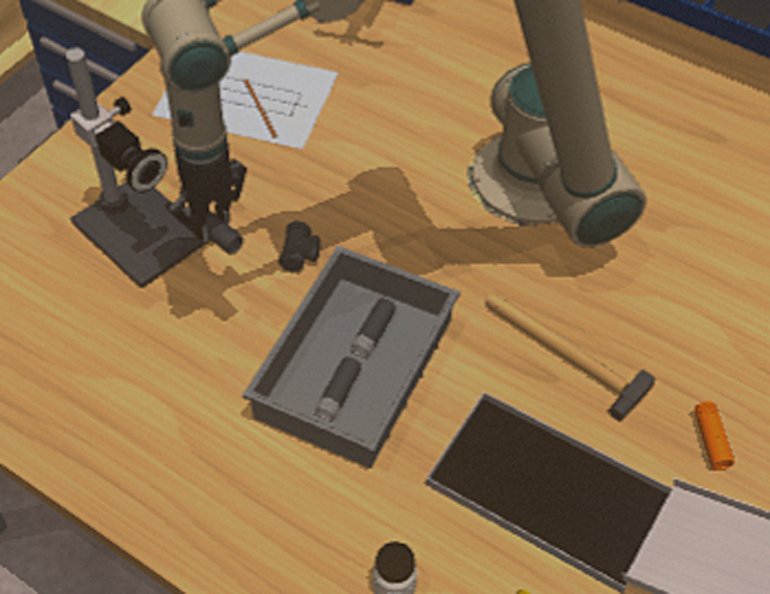

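```bash
python3 -c "
from h import *
print(manip.sign_off())"
```

```text
the job is handed in; nothing more can be done
None
```

I lowered the first and second nipples into the tote and let them go. I then took the last nipple off the tray and handed the job in at about 21 s, with the arm holding it still in front of the lens.

- **Position:** by my estimate the threaded end face is about 100 mm from the glass, within 1 mm of the lens axis sideways and in height. The lens position behind that is only good to 2–3 mm. The pipe is level to within about 0.01 rad and in line with the lens axis.
- **Grip:** the finger opening stayed steady at 31.7 mm, and the wrist force of about 2 N down matches the nipple's weight.
- **Last picture:** it shows both nipples lying in the tote and the tray empty. The hammer, jar and tee are where they were, and nothing touches the camera.

**Disagreements and limits:**
- The two cameras disagreed by several millimetres on the camera stand, up to about 12 mm in one early reading. I fitted both pictures together with a pixel offset for each; errors of up to about 1.3 px remained at the base corners. Estimates of the lens height ran from 196 to 211 mm, and I used 209.6 mm.
- The threaded end was hidden behind the gripper at the final pose. I inferred it from the visible plain end, which matched the prediction to within about 1 px.
- The tool had tilted about 0.03 rad by the end, mostly as roll about the pipe's own axis.

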